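Weigh out bearings on the spindle scale

TASK

Weigh out bearings on the dial scale: thread them one at a time over the scale's upright spindle, each let go and sitting flat in the stack on the pan, until the needle comes to rest in the green band. The spindle's exact place has to be felt for: press gently, never so hard that the needle gets into the red. Leave the bearings that are not needed lying on the bench.

Things in the scene. Friction and masses are not known exactly. Their poses are not given: they have to be found in the camera images.
- scale: blue dial scale, fixed, footprint 180 x 130 mm (own x -95 to 85 mm); origin on its underside, x away from the robot, z up. Plinth 28 mm high; a sloped console with the round dial (up to 90 mm high) fills the robot's side, own x -96 to -12 mm; behind it the round steel pan, 84 mm across, with an upright brass spindle in its middle
- pan_mark (a point): nominal spindle axis at the upper face of the unloaded pan, 40 mm in +x from the scale's origin, 62 mm above the bench. Pan and spindle stand on an eccentric seat: their true axis is 5 to 7 mm from this point sideways, in a direction that differs each time and is not measured, and stays there during a run
- spindle_mark (a point): nominal centre of the spindle's top, 62 mm above pan_mark (124 mm above the bench, unloaded), off like the pan. Spindle 17.8 mm thick, straight, flat top with a hardly broken edge. Pan and spindle sink together straight down on a soft spring: 2.0 mm per N, 5 mm per rad of the needle
- needle (a joint): dial reading, rad clockwise from zero at the lower left: 0.4 rad per N of all that weighs or presses on pan and spindle, the pan itself included. Empty it shows 0.23 to 0.95 (the pan's weight varies); each bearing adds 0.50 to 0.63. Green band 1.66 to 2.36 (two or three bearings get there); red from 3.40 up; stop at 4.40
- bearing_1_center (a point): one of four alike loose steel ball bearings, 52 mm outside diameter, 15 mm thick, lying flat on the bench; bore 20 mm right through, close fit on the spindle (about 1 mm clearance all round); weighs 0.13 to 0.16 kg; this point is at its centre, half-way up (7.5 mm above its underside)
- bearing_2_center (a point): one of four alike loose steel ball bearings, 52 mm outside diameter, 15 mm thick, lying flat on the bench; bore 20 mm right through, close fit on the spindle (about 1 mm clearance all round); weighs 0.13 to 0.16 kg; this point is at its centre, half-way up (7.5 mm above its underside)
- bearing_3_center (a point): one of four alike loose steel ball bearings, 52 mm outside diameter, 15 mm thick, lying flat on the bench; bore 20 mm right through, close fit on the spindle (about 1 mm clearance all round); weighs 0.13 to 0.16 kg; this point is at its centre, half-way up (7.5 mm above its underside)
- bearing_4_center (a point): one of four alike loose steel ball bearings, 52 mm outside diameter, 15 mm thick, lying flat on the bench; bore 20 mm right through, close fit on the spindle (about 1 mm clearance all round); weighs 0.13 to 0.16 kg; this point is at its centre, half-way up (7.5 mm above its underside)

How it is judged:
On the way, in this order (a step that is already met when the one before it is completed fails the run):
1. a first bearing sits on the spindle, let go (((horizontal distance between bearing_1_center and pan_mark below 0.012 m and z of bearing_1_center in the frame of scale between 0.045 and 0.105 m and angle between bearing_1_center's own z axis and vertical below 0.12 rad and contact force between the fingers and bearing_1 below 0.05 N) or (horizontal distance between bearing_2_center and pan_mark below 0.012 m and z of bearing_2_center in the frame of scale between 0.045 and 0.105 m and angle between bearing_2_center's own z axis and vertical below 0.12 rad and contact force between the fingers and bearing_2 below 0.05 N) or (horizontal distance between bearing_3_center and pan_mark below 0.012 m and z of bearing_3_center in the frame of scale between 0.045 and 0.105 m and angle between bearing_3_center's own z axis and vertical below 0.12 rad and contact force between the fingers and bearing_3 below 0.05 N) or (horizontal distance between bearing_4_center and pan_mark below 0.012 m and z of bearing_4_center in the frame of scale between 0.045 and 0.105 m and angle between bearing_4_center's own z axis and vertical below 0.12 rad and contact force between the fingers and bearing_4 below 0.05 N))), for 0.2 s.
2. a second bearing sits on the spindle above it, let go ((((horizontal distance between bearing_1_center and pan_mark below 0.012 m and z of bearing_1_center in the frame of scale between 0.045 and 0.105 m and angle between bearing_1_center's own z axis and vertical below 0.12 rad and contact force between the fingers and bearing_1 below 0.05 N) and (horizontal distance between bearing_2_center and pan_mark below 0.012 m and z of bearing_2_center in the frame of scale between 0.045 and 0.105 m and angle between bearing_2_center's own z axis and vertical below 0.12 rad and contact force between the fingers and bearing_2 below 0.05 N)) or ((horizontal distance between bearing_1_center and pan_mark below 0.012 m and z of bearing_1_center in the frame of scale between 0.045 and 0.105 m and angle between bearing_1_center's own z axis and vertical below 0.12 rad and contact force between the fingers and bearing_1 below 0.05 N) and (horizontal distance between bearing_3_center and pan_mark below 0.012 m and z of bearing_3_center in the frame of scale between 0.045 and 0.105 m and angle between bearing_3_center's own z axis and vertical below 0.12 rad and contact force between the fingers and bearing_3 below 0.05 N)) or ((horizontal distance between bearing_1_center and pan_mark below 0.012 m and z of bearing_1_center in the frame of scale between 0.045 and 0.105 m and angle between bearing_1_center's own z axis and vertical below 0.12 rad and contact force between the fingers and bearing_1 below 0.05 N) and (horizontal distance between bearing_4_center and pan_mark below 0.012 m and z of bearing_4_center in the frame of scale between 0.045 and 0.105 m and angle between bearing_4_center's own z axis and vertical below 0.12 rad and contact force between the fingers and bearing_4 below 0.05 N)) or ((horizontal distance between bearing_2_center and pan_mark below 0.012 m and z of bearing_2_center in the frame of scale between 0.045 and 0.105 m and angle between bearing_2_center's own z axis and vertical below 0.12 rad and contact force between the fingers and bearing_2 below 0.05 N) and (horizontal distance between bearing_3_center and pan_mark below 0.012 m and z of bearing_3_center in the frame of scale between 0.045 and 0.105 m and angle between bearing_3_center's own z axis and vertical below 0.12 rad and contact force between the fingers and bearing_3 below 0.05 N)) or ((horizontal distance between bearing_2_center and pan_mark below 0.012 m and z of bearing_2_center in the frame of scale between 0.045 and 0.105 m and angle between bearing_2_center's own z axis and vertical below 0.12 rad and contact force between the fingers and bearing_2 below 0.05 N) and (horizontal distance between bearing_4_center and pan_mark below 0.012 m and z of bearing_4_center in the frame of scale between 0.045 and 0.105 m and angle between bearing_4_center's own z axis and vertical below 0.12 rad and contact force between the fingers and bearing_4 below 0.05 N)) or ((horizontal distance between bearing_3_center and pan_mark below 0.012 m and z of bearing_3_center in the frame of scale between 0.045 and 0.105 m and angle between bearing_3_center's own z axis and vertical below 0.12 rad and contact force between the fingers and bearing_3 below 0.05 N) and (horizontal distance between bearing_4_center and pan_mark below 0.012 m and z of bearing_4_center in the frame of scale between 0.045 and 0.105 m and angle between bearing_4_center's own z axis and vertical below 0.12 rad and contact force between the fingers and bearing_4 below 0.05 N)))), for 0.2 s.
At the end, for the whole second after the job is handed in: the needle rests between 1.66 and 2.36 (under 0.1 rad/s); every bearing is either let go in the stack on the spindle (centre within 12 mm of pan_mark sideways, 45 to 105 mm above the scale's foot, flat within 0.12 rad) or lies on the bench (centre 3 to 12 mm above it) (value of joint needle between 1.66 and 2.36 rad and velocity of joint needle between -0.1 and 0.1 rad/s and ((horizontal distance between bearing_1_center and pan_mark below 0.012 m and z of bearing_1_center in the frame of scale between 0.045 and 0.105 m and angle between bearing_1_center's own z axis and vertical below 0.12 rad and contact force between the fingers and bearing_1 below 0.05 N) or height (world z) of bearing_1_center between 0.003 and 0.012 m) and ((horizontal distance between bearing_2_center and pan_mark below 0.012 m and z of bearing_2_center in the frame of scale between 0.045 and 0.105 m and angle between bearing_2_center's own z axis and vertical below 0.12 rad and contact force between the fingers and bearing_2 below 0.05 N) or height (world z) of bearing_2_center between 0.003 and 0.012 m) and ((horizontal distance between bearing_3_center and pan_mark below 0.012 m and z of bearing_3_center in the frame of scale between 0.045 and 0.105 m and angle between bearing_3_center's own z axis and vertical below 0.12 rad and contact force between the fingers and bearing_3 below 0.05 N) or height (world z) of bearing_3_center between 0.003 and 0.012 m) and ((horizontal distance between bearing_4_center and pan_mark below 0.012 m and z of bearing_4_center in the frame of scale between 0.045 and 0.105 m and angle between bearing_4_center's own z axis and vertical below 0.12 rad and contact force between the fingers and bearing_4 below 0.05 N) or height (world z) of bearing_4_center between 0.003 and 0.012 m)); the robot touches nothing.
It fails at once if the needle gets into the red (pan and spindle loaded with more than 8.5 N in all) (value of joint needle above 3.4 rad).
It also fails if it takes over 72 s, if anything falls off the work surface, if the arm or the gripper's body presses on something with over 40 N, if the wrist force passes 120 N, or if a joint passes its speed limit or range.

ROBOT

A 6-joint arm with a two-finger parallel gripper is mounted at the origin on a cart in front of the work surface, level with it; the furniture and walls round the work are solid. World frame = base frame: x ahead of the robot, y to its left, z up, the work surface at z = 0. Lengths are in m, angles in rad, forces in N, time in s.
With the tool pointing down it reaches from about 0.275 to 0.825 m from the base axis. Payload 5.2 kg.
Tool frame: the origin (TCP) lies midway between the tips of the shut fingers; the grasp point (between the pads) lies 19 mm behind it (robot.grip_point_offset is the distance from the TCP to the grasp point, in m); z points along the fingers, y is the line along which they close (so a half turn about z gives the same grasp; the last joint's range is limited). The gripper opens to 93 mm and grips with 3 to 60 N. Pads are 15 mm wide; open, the fingers measure 128 mm over their backs; the gripper's body (75 mm by 188 mm) begins 65 mm behind the grasp point.
Start: joints at [0.971, 0.259, 1.535, -0, 1.348, -0.203], TCP at [0.213, 0.507, 0.219] pointing down, gripper open.
Joint ranges: [-3.14, 3.14], [-0.91, 2.08], [0.19, 2.58], [-1.22, 4.36], [0.22, 2.71], [-3.12, 3.12]. Speed limits (rad/s): [2.57, 2.57, 3.14, 3.14, 3.14, 3.14].

INTERFACE

Orientations are given as a unit quaternion [x, y, z, w].
In Python, from bench import robot, eyes, ticket gives the robot as it stands. The module is installed in compiled form; this text tells all that it offers.
- The arm moves only by the tool arm_command, never from a script. Its argument "targets" is a list of rows, each an object with "linear": the shift along the tool's x, y, z in mm, a list of three; "twist": the turn about the tool's z in degrees. In form: [{"linear": [dx, dy, dz], "twist": twist}, ...]. A call has 1 to 20 rows; each row is the pose to reach, as a shift and turn from the pose commanded when the call began, along the tool's axes at that moment; what a row does not reach only later rows make up. A row lasts 1/10 s, in which the tool goes at most 50 mm and 8.59 degrees, less where a joint would pass 70% of its speed; a pose out of reach is approached as far as the arm can. A call with a gripper value outside its range is refused whole. "jaw" is the closure, from 0 (fully open) to 1 (shut), set as the call begins (left out, the last holds). The fingers move at their own pace and stop on an object; "squeeze" is the grip in N (left out, the last holds). Time passes only in rows, so rows that repeat a pose let the fingers close. It gives the time, the measured TCP pose, the force, the opening and the grip force at its end, in the units of the state.
- robot.state(): the state, without advancing time (a new reading comes with each control period).
- eyes.get_image(name): name is "side" or "top"; returns the picture (400x640x3 uint8, blue, green, red); there is no depth.
- eyes.camera_params(name): a dict with "fx", "fy", "cx", "cy" (pixels), "distortion" ([k1, k2, p1, p2, k3] as OpenCV has them; the pictures are not rectified), "R" (3x3) and "t" (3): a world point X has camera coordinates R X + t. Camera axes: x right, y down, z forward; pixel columns grow to the right and rows downward; lengths in m; the calibration is good to about 2 mm. A picture is of the moment at which its call begins. camera_params takes no time and is no camera call.
- ticket.sign_off(): hands the job in; it is judged then, once.
The state is a dict: "time_s": time; "qpos": joint angles; "joint_velocities": joint speeds; "tau": joint torques, N m; "ee_pos": TCP position; "orientation": TCP orientation; "force": force on the tool from outside, world axes, zero at the start; "moment": the same for the moment, N m; "width": finger opening in m; "gripper_force": force on a finger pad.
Only numpy, scipy, OpenCV 4.12 (cv2) and the standard library are available. Lean on these libraries where they do the work, as an engineer would, in place of code of your own. Each camera call takes 0.05 s, during which the arm holds its last target. There are 200 camera calls.

## Working session

There is one attempt and no reset: what is moved stays moved. The work goes in short steps, Python scripts to look and compute and a tool call to move; the robot and the scene stay as the last step left them, time stands still between calls to the robot, and variables do not carry over. Pictures are saved under pics/ and viewed, at most 10 in all, crops included, and the job is handed in when it is done.

Besides the shell and the picture viewer there is one more tool, called after ">>>" by a JSON object that holds its "method" and its "body", one argument or row to a line. arm_command: Moves the arm, as the interface text tells. Its arguments: {"type":"object","properties":{"targets":{"type":"array"},"jaw":{"type":"number"},"squeeze":{"type":"number"}},"required":["targets"]}

```bash
mkdir -p pics
python3 - <<'E'
from bench import robot, eyes
import cv2
print(robot.state())
for n in("side","top"):
    cv2.imwrite(f"pics/{n}0.png",eyes.get_image(n)); print(eyes.camera_params(n))
E
```

```text
{'time_s': 0.0, 'qpos': array([ 9.71217919e-01,  2.59335761e-01,  1.53605780e+00,  2.77318416e-06,
        1.34799198e+00, -2.02779404e-01]), 'joint_velocities': array([ 9.29028459e-05,  5.54912017e-04, -3.69098715e-04, -1.25300406e-03,
        1.92300886e-03,  1.14126944e-04]), 'tau': array([ 1.31153887e-03, -4.37307966e+01, -2.84005147e+01,  7.18624215e-02,
        4.12511802e-02, -7.11783809e-05]), 'ee_pos': array([0.21221691, 0.50683053, 0.21783175]), 'orientation': array([ 1.97100705e-01,  9.80382838e-01, -8.24738113e-04, -3.51308995e-04]), 'force': array([ 0.6533579 , -0.19176005,  0.18544672]), 'moment': array([1.90778145e-02, 3.32705207e-03, 1.63203562e-05]), 'gripper_force': 0.0, 'width': 0.09299039015606528}
{'fx': 446.986483111274, 'fy': 446.986483111274, 'cx': 323.54869814596594, 'cy': 197.26813863831998, 'distortion': array([0.03405477, 0.        , 0.        , 0.        , 0.        ]), 'R': array([[ 0.97303326, -0.23063634, -0.00362551],
       [-0.14007039, -0.57831004, -0.80370254],
       [ 0.18326634,  0.78253714, -0.59502023]]), 't': array([-0.43206339,  0.30213157,  0.60019202])}
{'fx': 374.17815418646734, 'fy': 374.17815418646734, 'cx': 325.66059189076253, 'cy': 198.02784918174612, 'distortion': array([0.01325196, 0.        , 0.        , 0.        , 0.        ]), 'R': array([[-0.00816594, -0.99978983,  0.01880436],
       [-0.98364818,  0.00464784, -0.1800407 ],
       [ 0.17991546, -0.01996707, -0.98347941]]), 't': array([0.24815976, 0.5151769 , 0.85347677])}
```

View pics/side0.png

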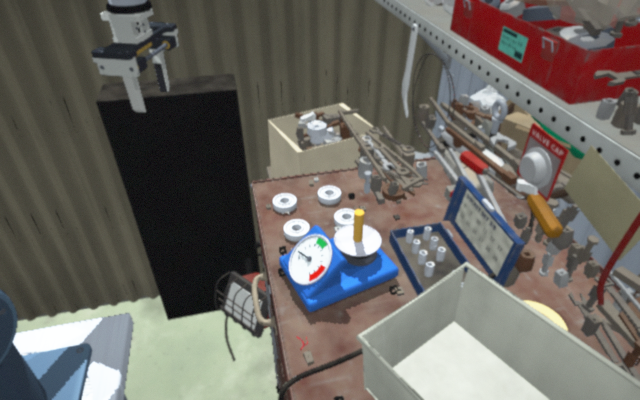

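View pics/top0.png

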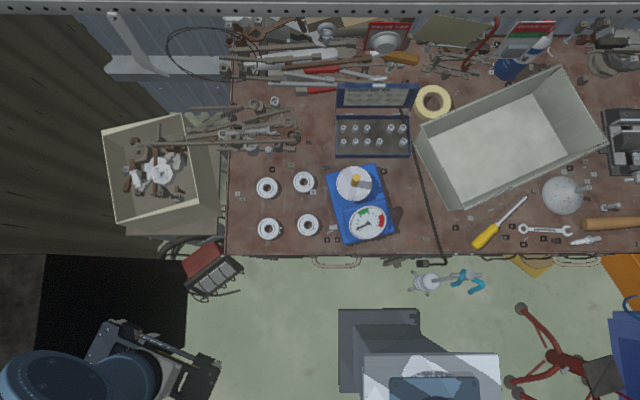

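The side view shows four bearings, with the scale's spindle at about (358,225). In the top view the bearings are at about (267,187), (303,182), (269,228) and (308,225), with the pan at about (356,184) and the dial at about (368,222).

```bash
cat > h.py <<'E'
from bench import robot, eyes
import cv2, numpy as np
P={n:eyes.camera_params(n) for n in("side","top")}
def K(n):
    p=P[n]; return np.array([[p['fx'],0,p['cx']],[0,p['fy'],p['cy']],[0,0,1]]),p['distortion']
def ray(n,uv):
    k,d=K(n); q=cv2.undistortPoints(np.array([[uv]],float),k,d)[0,0]
    R,t=P[n]['R'],P[n]['t']; return -R.T@t, R.T@np.array([q[0],q[1],1])
def onz(n,uv,z):
    c,v=ray(n,uv); return c+v*(z-c[2])/v[2]
def tri(a,b):
    c1,v1=ray("side",a); c2,v2=ray("top",b)
    s=np.linalg.lstsq(np.c_[v1,-v2],c2-c1,rcond=None)[0]
    p,q=c1+s[0]*v1,c2+s[1]*v2; return (p+q)/2,np.linalg.norm(p-q)
def proj(n,X):
    k,d=K(n); return cv2.projectPoints(np.array([X],float),cv2.Rodrigues(P[n]['R'])[0],P[n]['t'],k,d)[0][0,0]
def blobs(m,amin):
    N,l,s,c=cv2.connectedComponentsWithStats(m.astype(np.uint8)); return [(c[i].round(1),s[i]) for i in range(1,N) if s[i,4]>amin]
E
python3 - <<'E'
from h import *
for n in("side","top"):
    im=cv2.imread(f"pics/{n}0.png"); hsv=cv2.cvtColor(im,cv2.COLOR_BGR2HSV)
    h,s,v=cv2.split(hsv)
    roi=np.zeros(h.shape,bool)
    if n=="top": roi[160:250,240:400]=1
    else: roi[180:320,265:400]=1
    print(n,"yellow"); 
    for b in blobs(roi&(h>15)&(h<32)&(s>120)&(v>100),15): print(b)
    print("white")
    g=roi&(s<45)&(v>130)
    g=cv2.morphologyEx(g.astype(np.uint8),cv2.MORPH_CLOSE,np.ones((3,3)))
    for c in cv2.findContours(g,cv2.RETR_EXTERNAL,cv2.CHAIN_APPROX_NONE)[0]:
        if cv2.contourArea(c)>100:
            e=cv2.fitEllipse(cv2.convexHull(c)); print(np.round(e[0],1),np.round(e[1],1),onz(n,e[0],.015).round(4),onz(n,e[0],.062).round(4))
    print("blue")
    g=(roi&(h>100)&(h<125)&(s>140)).astype(np.uint8)
    c=max(cv2.findContours(g,cv2.RETR_EXTERNAL,cv2.CHAIN_APPROX_NONE)[0],key=cv2.contourArea)
    print(cv2.minAreaRect(c), cv2.approxPolyDP(c,5,True)[:,0].tolist())
a=cv2.resize(cv2.imread("pics/top0.png")[155:255,240:400],None,fx=5,fy=5,interpolation=cv2.INTER_CUBIC)
cv2.imwrite("pics/crop.png",a)
E
```

```text
side yellow
(array([358.2, 224.1]), array([354, 209,  11,  33, 256], dtype=int32))
white
[355.3 352.5] [ 18.5 131.8] [ 0.4889 -0.0163  0.015 ] [ 0.4779 -0.0468  0.062 ]
[327.9 244.7] [ 80.1 106.3] [0.5053 0.222  0.015 ] [0.493  0.1723 0.062 ]
[282.6 202.5] [20.9 30.4] [0.4421 0.375  0.015 ] [0.4349 0.313  0.062 ]
[328.7 193.6] [19.6 25.7] [0.5468 0.3834 0.015 ] [0.5311 0.3207 0.062 ]
blue
((338.4127197265625, 265.8594665527344), (63.041290283203125, 106.71873474121094), 67.61986541748047) [[280, 257], [310, 311], [397, 273], [380, 249], [370, 264], [354, 266], [330, 239], [327, 272], [301, 286], [288, 275], [290, 252]]
top yellow
(array([355.4, 178.6]), array([352, 175,   8,  10,  47], dtype=int32))
white
[268.5 228.4] [21.  23.3] [0.4477 0.384  0.015 ] [0.443  0.3778 0.062 ]
[307.4 224.5] [21.1 21.6] [0.4565 0.2894 0.015 ] [0.4513 0.288  0.062 ]
[367.3 222. ] [31.9 38.6] [0.4618 0.1426 0.015 ] [0.4563 0.1487 0.062 ]
[266.5 187.3] [20.8 21.2] [0.5499 0.3911 0.015 ] [0.5398 0.3845 0.062 ]
[304.7 183. ] [20.6 26.1] [0.5606 0.2963 0.015 ] [0.55   0.2946 0.062 ]
[353.6 183.3] [34.8 35.4] [0.5594 0.174  0.015 ] [0.5489 0.1786 0.062 ]
blue
((359.4374084472656, 202.86825561523438), (72.19353485107422, 52.72972106933594), 74.87599182128906) [[374, 164], [361, 166], [372, 176], [369, 196], [375, 198], [359, 204], [337, 193], [339, 171], [326, 175], [344, 243], [360, 240], [347, 221], [366, 204], [387, 214], [380, 234], [393, 231]]
```

View pics/crop.png

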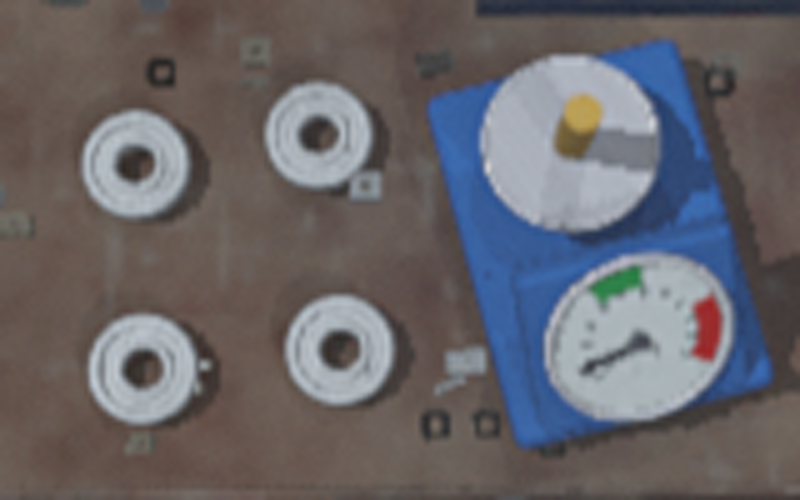

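Run:
```python
from h import *
for k,u in dict(A=(268.5,228.4),B=(307.4,224.5),C=(266.5,187.3),D=(303.7,181.7)).items(): print(k,onz("top",u,.0075).round(4))
side=dict(A=(297,231),)
c=[onz("top",p,.028) for p in((326,175),(374,164),(393,231),(344,243))]
print(np.round(c,4)); print("yaw L,R,far",[np.degrees(np.arctan2(*(a-b)[1::-1])).round(1) for a,b in((c[0],c[3]),(c[1],c[2]))],np.degrees(np.arctan2(*(c[0]-c[1])[1::-1])).round(1)-90, "ctr",np.mean(c,0))
# yellow detail
for n,(x,y,w,h_) in dict(top=(348,170,18,20),side=(350,205,20,40)).items():
    im=cv2.imread(f"pics/{n}0.png"); hsv=cv2.cvtColor(im,cv2.COLOR_BGR2HSV)
    print(n);
    for r in range(y,y+h_): 
        print(r,''.join('%4d'%(hsv[r,c,2] if hsv[r,c,1]>90 and 10<hsv[r,c,0]<35 else 0) for c in range(x,x+w)))
pan=(240+571/5,155+142.5/5)
for z in(.058,.060,.062): print("pan",onz("top",pan,z).round(4))
```

```text
A [0.4484 0.3851 0.0075]
B [0.4574 0.2896 0.0075]
C [0.5515 0.3921 0.0075]
D [0.5656 0.299  0.0075]
[[0.5776 0.2432 0.028 ]
 [0.6054 0.1234 0.028 ]
 [0.4381 0.0827 0.028 ]
 [0.4101 0.2015 0.028 ]]
yaw L,R,far [np.float64(14.0), np.float64(13.7)] 13.0 ctr [0.50782538 0.16267644 0.028     ]
top
170    0   0   0   0   0   0   0   0   0   0   0   0   0   0   0   0   0   0
171    0   0   0   0   0   0   0   0   0   0   0   0   0   0   0   0   0   0
172    0   0   0   0   0   0   0   0   0   0   0   0   0   0   0   0   0   0
173    0   0   0   0   0   0   0   0   0   0   0   0   0   0   0   0   0   0
174    0   0   0   0   0   0   0   0 180 182   0   0   0   0   0   0   0   0
175    0   0   0   0   0   0 185 187 185 186 186   0   0   0   0   0   0   0
176    0   0   0   0   0 180 187 186 186 186 186 186   0   0   0   0   0   0
177    0   0   0   0   0 183 188 186 185 185 186 185   0   0   0   0   0   0
178    0   0   0   0   0 178 186 185 185 185 186 186   0   0   0   0   0   0
179    0   0   0   0   0 156 181 184 185 186 185 174   0   0   0   0   0   0
180    0   0   0   0 119 127 157 173
[... 3519 characters left out ...]
   0   0   0   0   0   0
238    0   0   0   0 165 162 161 161 159 151 147 156   0   0   0   0   0   0   0   0
239    0   0   0   0 166 163 161 160 157 152 148   0   0   0   0   0   0   0   0   0
240    0   0   0   0   0 163 162 160 157 152 147   0   0   0   0   0   0   0   0   0
241    0   0   0   0   0   0 158 160 155 155   0   0   0   0   0   0   0   0   0   0
242    0   0   0   0   0   0   0   0   0   0   0   0   0   0   0   0   0   0   0   0
243    0   0   0   0   0   0   0   0   0   0   0   0   0   0   0   0   0   0   0   0
244    0   0   0   0   0   0   0   0   0   0   0   0   0   0   0   0   0   0   0   0
pan [0.5492 0.1768 0.058 ]
pan [0.5487 0.177  0.06  ]
pan [0.5483 0.1772 0.062 ]
```

Run:
```python
from h import *
print(tri((359.2,211.8),(356.4,177.3)))
for z in (.120,.122,.124): print(onz("top",(356.4,177.3),z).round(4),onz("side",(359.2,211.8),z).round(4))
b=np.array([0.4574,0.2896]); p0=np.array([0.2122,0.5068])
q=robot.state()['orientation']
from scipy.spatial.transform import Rotation as Ro
R=Ro.from_quat(q).as_matrix(); print(R.round(4))
print(R.T@np.r_[b-p0,0]*1e3, "yaw y",np.degrees(np.arctan2(R[1,1],R[0,1])))
```

```text
(array([0.54935106, 0.17781191, 0.12111109]), np.float64(0.0004358098562252687))
[0.5494 0.1777 0.12  ] [0.55   0.1792 0.12  ]
[0.5489 0.1779 0.122 ] [0.5492 0.1768 0.122 ]
[0.5484 0.1781 0.124 ] [0.5484 0.1744 0.124 ]
[[-9.223e-01  3.865e-01 -9.000e-04]
 [ 3.865e-01  9.223e-01 -1.300e-03]
 [ 4.000e-04 -1.600e-03 -1.000e+00]]
[-3.10091230e+02 -1.05557123e+02  5.48682510e-02] yaw y 67.26417714866965
```

>>> {"method": "arm_command", "body": {
  "targets": [
    {"linear": [-45, -15, 0], "twist": -8},
    {"linear": [-90, -30, 0], "twist": -16},
    {"linear": [-135, -45, 0], "twist": -24},
    {"linear": [-180, -60, 0], "twist": -32},
    {"linear": [-225, -77, 0], "twist": -36.5},
    {"linear": [-270, -92, 0], "twist": -36.5},
    {"linear": [-310, -105.6, 40], "twist": -36.5},
    {"linear": [-310, -105.6, 90], "twist": -36.5},
    {"linear": [-310, -105.6, 140], "twist": -36.5},
    {"linear": [-310, -105.6, 160], "twist": -36.5},
    {"linear": [-310, -105.6, 160], "twist": -36.5},
    {"linear": [-310, -105.6, 160], "twist": -36.5}
  ],
  "jaw": 0.22
}}

```text
time_s: 1.3
ee_pos: [0.4576, 0.2901, 0.0588]
orientation: [-0.12, 0.993, -0.0, -0.0]
force: [1.0, 0.3, -0.2]
width: 0.0724
gripper_force: 0.0
```

>>> {"method": "arm_command", "body": {
  "targets": [
    {"linear": [0, 0, 30], "twist": 0},
    {"linear": [0, 0, 50], "twist": 0},
    {"linear": [0, 0, 55], "twist": 0},
    {"linear": [0, 0, 55], "twist": 0}
  ]
}}

```text
time_s: 1.7
ee_pos: [0.4584, 0.2906, 0.0049]
orientation: [-0.12, 0.993, 0.0, 0.001]
force: [-0.6, -0.3, 1.1]
width: 0.0723
gripper_force: 0.0
```

>>> {"method": "arm_command", "body": {
  "targets": [
    {"linear": [0, 0, 0], "twist": 0},
    {"linear": [0, 0, 0], "twist": 0},
    {"linear": [0, 0, 0], "twist": 0},
    {"linear": [0, 0, 0], "twist": 0},
    {"linear": [0, 0, 0], "twist": 0},
    {"linear": [0, 0, 0], "twist": 0}
  ],
  "jaw": 1,
  "squeeze": 15
}}

```text
time_s: 2.3
ee_pos: [0.4584, 0.2904, 0.0047]
orientation: [-0.12, 0.993, 0.0, 0.001]
force: [-0.6, -0.1, 6.2]
width: 0.051
gripper_force: 15.0
```

>>> {"method": "arm_command", "body": {
  "targets": [
    {"linear": [0, 0, -40], "twist": 0},
    {"linear": [0, 0, -90], "twist": 0},
    {"linear": [0, 0, -140], "twist": 0},
    {"linear": [-20, -43, -150], "twist": 0},
    {"linear": [-40, -86, -150], "twist": 0},
    {"linear": [-61, -131, -150], "twist": 0},
    {"linear": [-61, -131, -150], "twist": 0},
    {"linear": [-61, -131, -150], "twist": 0},
    {"linear": [-61, -131, -150], "twist": 0}
  ]
}}

```text
time_s: 3.2
ee_pos: [0.547, 0.1779, 0.1532]
orientation: [-0.12, 0.993, 0.0, -0.001]
force: [-0.6, 0.7, -0.6]
width: 0.0509
gripper_force: 15.0
```

Run:
```python
from h import *
s=robot.state(); p=s['ee_pos']; print(p,s['force'],s['width'])
im=eyes.get_image("side"); cv2.imwrite("pics/s1.png",im)
im2=eyes.get_image("top"); cv2.imwrite("pics/t1.png",im2)
u,v=proj("side",p).astype(int); print(u,v,proj("top",p), proj("side",[.549,.1777,.1215]))
a=cv2.resize(im[v-50:v+50,u-60:u+60],None,fx=6,fy=6,interpolation=cv2.INTER_CUBIC); cv2.imwrite("pics/c1.png",a); print(u-60,v-50)
```

```text
[0.54699256 0.17788768 0.15315608] [-0.56287935  0.74790151 -0.5911368 ] 0.05093014734781596
358 196 [357.90082545 174.74991002] [358.90988776 211.72392628]
298 146
```

View pics/c1.png

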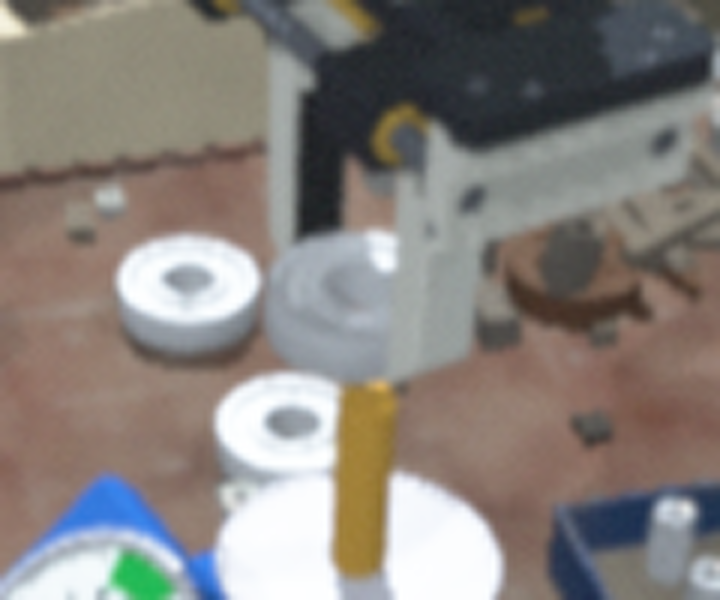

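The crop shows the bearing held level, slightly above the spindle, whose top is at about (359,211). The bearing's left silhouette edge is at about (342,197).

Run:
```python
from h import *
p=np.array([.54699,.17789,.15316+.0028])
R,t=P["side"]["R"],P["side"]["t"]; d=(R@p+t)[2]; uv=proj("side",p); print(d,uv,"hw",26e-3*447/d)
im=cv2.imread("pics/s1.png"); 
hsv=cv2.cvtColor(im,cv2.COLOR_BGR2HSV)
for r in range(190,206,2): print(r,[tuple(int(q) for q in hsv[r,c,1:]) for c in range(338,347)])
```

```text
0.7468430553230432 [358.61790371 195.64792156] hw 15.561502402901722
190 [(9, 250), (8, 250), (7, 210), (35, 151), (33, 145), (5, 159), (20, 181), (25, 175), (23, 176)]
192 [(7, 251), (6, 253), (8, 247), (6, 182), (7, 146), (23, 169), (22, 171), (21, 167), (21, 179)]
194 [(4, 253), (7, 251), (17, 224), (8, 151), (5, 142), (19, 157), (25, 161), (23, 166), (21, 182)]
196 [(15, 242), (26, 199), (14, 146), (19, 132), (12, 146), (19, 160), (24, 162), (20, 164), (22, 173)]
198 [(24, 151), (17, 134), (4, 119), (26, 126), (12, 143), (21, 160), (25, 165), (23, 164), (24, 161)]
200 [(22, 130), (13, 114), (26, 99), (35, 115), (6, 133), (22, 151), (24, 162), (24, 167), (26, 167)]
202 [(24, 95), (48, 95), (63, 113), (59, 133), (30, 134), (11, 143), (25, 154), (26, 159), (21, 161)]
204 [(66, 96), (68, 112), (63, 133), (69, 140), (63, 142), (30, 136), (9, 139), (20, 151), (24, 159)]
```

>>> {"method": "arm_command", "body": {
  "targets": [
    {"linear": [-3.8, -0.6, 10], "twist": 0},
    {"linear": [-3.8, -0.6, 20], "twist": 0},
    {"linear": [-3.8, -0.6, 22], "twist": 0},
    {"linear": [-3.8, -0.6, 22], "twist": 0},
    {"linear": [-3.8, -0.6, 22], "twist": 0}
  ]
}}

```text
time_s: 3.8
ee_pos: [0.5518, 0.1778, 0.1315]
orientation: [-0.12, 0.993, -0.0, -0.0]
force: [0.3, -0.7, -0.7]
width: 0.0511
gripper_force: 15.0
```

>>> {"method": "arm_command", "body": {
  "targets": [
    {"linear": [0, 0, 4], "twist": 0},
    {"linear": [0, 0, 7], "twist": 0},
    {"linear": [0, 0, 9], "twist": 0},
    {"linear": [0, 0, 9], "twist": 0},
    {"linear": [0, 0, 9], "twist": 0}
  ]
}}

```text
time_s: 4.3
ee_pos: [0.5519, 0.1776, 0.1226]
orientation: [-0.12, 0.993, -0.0, -0.0]
force: [-0.8, 0.1, -1.5]
width: 0.0512
gripper_force: 15.0
```

>>> {"method": "arm_command", "body": {
  "targets": [
    {"linear": [0, 0, 3], "twist": 0},
    {"linear": [0, 0, 3], "twist": 0},
    {"linear": [0, 0, 3], "twist": 0}
  ]
}}

```text
time_s: 4.6
ee_pos: [0.5519, 0.1776, 0.1196]
orientation: [-0.12, 0.993, -0.0, -0.0]
force: [-1.0, -0.5, -1.0]
width: 0.0511
gripper_force: 15.0
```

Run:
```python
from h import *
s=robot.state(); print(s['ee_pos'],s['force'])
im=eyes.get_image("side"); t=eyes.get_image("top")
f=lambda a,x,y,w,h,k:cv2.resize(a[y:y+h,x:x+w],None,fx=k,fy=k,interpolation=cv2.INTER_CUBIC)
A=f(im,270,165,133,100,6)
cv2.imwrite("pics/c2.png",A[:600,:798])
```

```text
[0.55189147 0.17764    0.11957886] [-0.98181958 -0.53184446 -0.96114033]
```

View pics/c2.png

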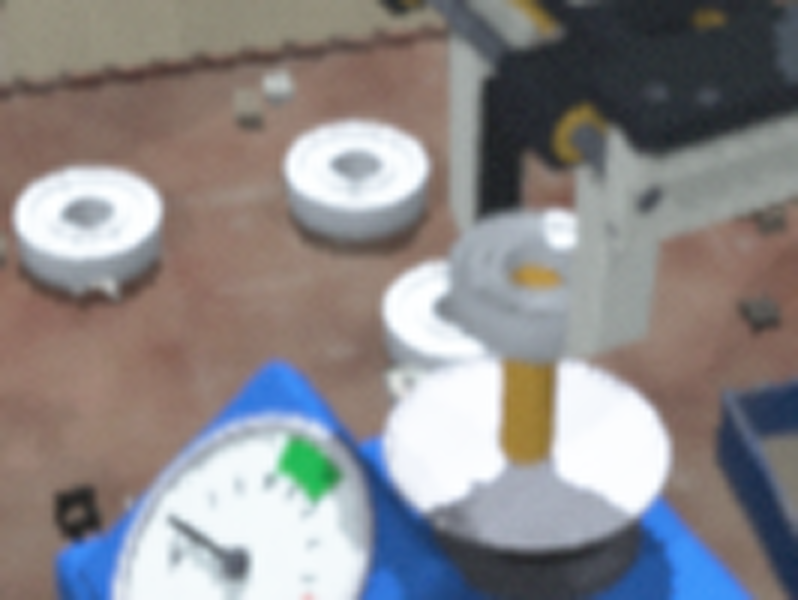

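The brass spindle now shows inside the bore at crop (538,275), and the needle points to the upper left at crop (170,517). I'll check whether the pan sank compared with the first picture.

```bash
cat >> h.py <<'E'
# dial: plane fit by similarity in picture: angle of dark needle about the dial centre, side view
def needle(im):
    hsv=cv2.cvtColor(im,cv2.COLOR_BGR2HSV); h,s,v=cv2.split(hsv)
    roi=np.zeros(h.shape,bool); roi[230:290,285:335]=1
    g=blobs(roi&(h>45)&(h<80)&(s>120),10)[0][0]
    r=blobs(roi&((h<8)|(h>172))&(s>150)&(v>120),10)
    r=max(r,key=lambda b:b[1][4])[0]
    yy,xx=np.where(roi&(v<95)&(s<120)&(((np.mgrid[:400,:640][1]-309.5)/17)**2+((np.mgrid[:400,:640][0]-258.5)/22)**2<1))
    return g,r,np.c_[xx,yy]
def panrow(im):
    # lower edge of white pan in columns right of spindle
    out=[]
    for c in range(366,380,2):
        col=im[225:275,c].astype(float).min(1); out.append(np.round(225+np.argmin(np.diff(col)),1))
    return out
E
python3 - <<'E'
from h import *
a=cv2.imread("pics/side0.png"); b=eyes.get_image("side"); cv2.imwrite("pics/s3.png",b)
# sub-pixel vertical shift of the pan's right part by phase correlation
def sh(a,b,x,y,w,h):
    f=lambda i:cv2.cvtColor(i,cv2.COLOR_BGR2GRAY)[y:y+h,x:x+w].astype(np.float32)
    return cv2.phaseCorrelate(f(a),f(b),cv2.createHanningWindow((w,h),cv2.CV_32F))
print(panrow(a),panrow(b),sh(a,b,362,235,24,24))
for i in(a,b):
    g,r,p=needle(i); print(g,r,len(p),p.mean(0), p.tolist())
E
```

```text
[np.int64(255), np.int64(254), np.int64(253), np.int64(252), np.int64(251), np.int64(250), np.int64(248)] [np.int64(255), np.int64(254), np.int64(254), np.int64(248), np.int64(250), np.int64(250), np.int64(248)] ((-0.26197361218196846, -0.14685024329380703), 0.8648671209812164)
[321.  242.5] [316.4 272.8] 0 [nan nan] []
[321.  242.6] [316.5 272.8] 0 [nan nan] []<stdin>:9: RuntimeWarning: Mean of empty slice.
  ret = um.true_divide(
```

The pan has not sunk (shift about -0.15 px), so the bearing is on the spindle. Lowering it now.

>>> {"method": "arm_command", "body": {
  "targets": [
    {"linear": [0, 0, 6], "twist": 0},
    {"linear": [0, 0, 13], "twist": 0},
    {"linear": [0, 0, 20], "twist": 0},
    {"linear": [0, 0, 27], "twist": 0},
    {"linear": [0, 0, 34], "twist": 0},
    {"linear": [0, 0, 40], "twist": 0},
    {"linear": [0, 0, 40], "twist": 0}
  ]
}}

```text
time_s: 5.45
ee_pos: [0.5512, 0.1775, 0.0784]
orientation: [-0.12, 0.993, -0.0, -0.001]
force: [-0.4, 0.0, -2.0]
width: 0.0512
gripper_force: 15.0
```

>>> {"method": "arm_command", "body": {
  "targets": [
    {"linear": [0, 0, 5], "twist": 0},
    {"linear": [0, 0, 10], "twist": 0},
    {"linear": [0, 0, 13], "twist": 0},
    {"linear": [0, 0, 13], "twist": 0},
    {"linear": [0, 0, 13], "twist": 0}
  ]
}}

```text
time_s: 5.95
ee_pos: [0.5519, 0.1777, 0.0667]
orientation: [-0.12, 0.993, -0.0, 0.0]
force: [0.4, 0.4, -1.7]
width: 0.0512
gripper_force: 15.0
```

>>> {"method": "arm_command", "body": {
  "targets": [
    {"linear": [0, 0, 0], "twist": 0},
    {"linear": [0, 0, 0], "twist": 0},
    {"linear": [0, 0, 0], "twist": 0},
    {"linear": [0, 0, 0], "twist": 0},
    {"linear": [0, 0, 0], "twist": 0}
  ],
  "jaw": 0.22
}}

```text
time_s: 6.45
ee_pos: [0.552, 0.1777, 0.0668]
orientation: [-0.12, 0.993, 0.0, 0.0]
force: [-0.1, -0.1, 0.6]
width: 0.0725
gripper_force: 0.0
```

>>> {"method": "arm_command", "body": {
  "targets": [
    {"linear": [0, 0, -20], "twist": 0},
    {"linear": [0, 0, -60], "twist": 0},
    {"linear": [0, 0, -100], "twist": 0},
    {"linear": [0, 45, -110], "twist": 0},
    {"linear": [0, 90, -110], "twist": 0},
    {"linear": [0, 90, -110], "twist": 0}
  ]
}}

```text
time_s: 7.05
ee_pos: [0.5291, 0.2697, 0.1776]
orientation: [-0.122, 0.993, 0.001, 0.001]
force: [0.8, -0.8, 0.3]
width: 0.0725
gripper_force: 0.0
```

Run:
```python
from h import *
s=robot.state(); print(s['time_s'],s['ee_pos'],s['force'],s['width'])
im=eyes.get_image("side"); t=eyes.get_image("top"); cv2.imwrite("pics/s4.png",im); cv2.imwrite("pics/t4.png",t)
f=lambda a,x,y,w,h,k:cv2.resize(a[y:y+h,x:x+w],None,fx=k,fy=k,interpolation=cv2.INTER_CUBIC)
s0=cv2.imread("pics/side0.png")
A=np.vstack([np.hstack([f(s0,283,200,105,85,3.8)]),np.hstack([f(im,283,200,105,85,3.8)])])
B=f(t,325,155,70,94,6.87)[:646]
A=A[:600]; B=cv2.resize(B,(400,A.shape[0]))
cv2.imwrite("pics/c4.png",np.hstack([A,B])[:600,:800])
```

```text
7.05 [0.52909152 0.26967327 0.17758215] [ 0.82048343 -0.8437783   0.27582664] 0.0724633368209242
```

View pics/c4.png

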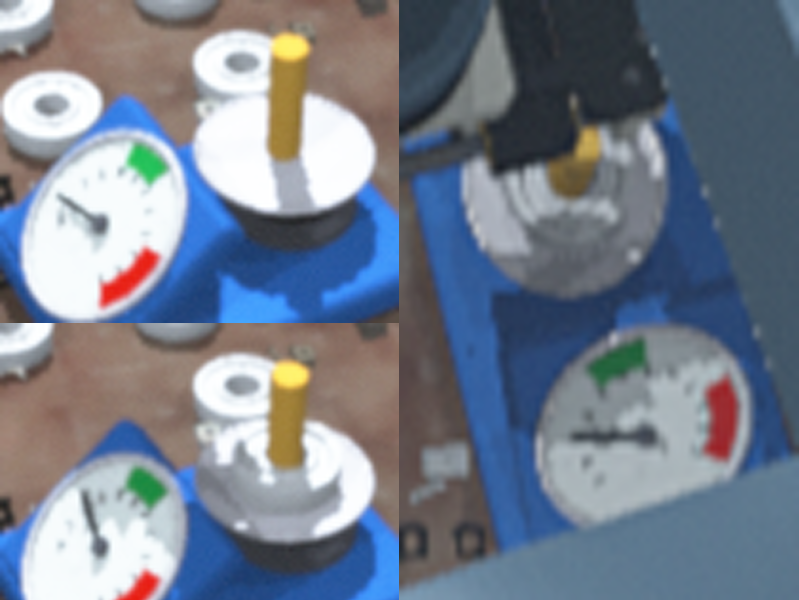

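The first bearing sits flat on the pan. In the side crop the needle has moved from about 0.3 to roughly 0.9. Next is bearing D.

>>> {"method": "arm_command", "body": {
  "targets": [
    {"linear": [-22, 10, 0], "twist": 0},
    {"linear": [-42, 20, 30], "twist": 0},
    {"linear": [-42, 20, 75], "twist": 0},
    {"linear": [-42, 20, 118], "twist": 0},
    {"linear": [-42, 20, 118], "twist": 0},
    {"linear": [-42, 20, 118], "twist": 0}
  ]
}}

```text
time_s: 7.75
ee_pos: [0.5666, 0.2933, 0.0584]
orientation: [-0.119, 0.993, -0.0, -0.001]
force: [0.8, 0.0, 0.8]
width: 0.0727
gripper_force: 0.0
```

>>> {"method": "arm_command", "body": {
  "targets": [
    {"linear": [-0.3, 5.8, 15], "twist": 0},
    {"linear": [-0.3, 5.8, 35], "twist": 0},
    {"linear": [-0.3, 5.8, 50], "twist": 0},
    {"linear": [-0.3, 5.8, 54], "twist": 0},
    {"linear": [-0.3, 5.8, 54], "twist": 0}
  ]
}}

```text
time_s: 8.25
ee_pos: [0.5654, 0.3002, 0.0046]
orientation: [-0.12, 0.993, -0.0, -0.0]
force: [0.8, -0.6, -0.2]
width: 0.0729
gripper_force: 0.0
```

>>> {"method": "arm_command", "body": {
  "targets": [
    {"linear": [0, 0, 0], "twist": 0},
    {"linear": [0, 0, 0], "twist": 0},
    {"linear": [0, 0, 0], "twist": 0},
    {"linear": [0, 0, 0], "twist": 0},
    {"linear": [0, 0, 0], "twist": 0},
    {"linear": [0, 0, 0], "twist": 0}
  ],
  "jaw": 1,
  "squeeze": 15
}}

```text
time_s: 8.85
ee_pos: [0.5659, 0.3004, 0.0054]
orientation: [-0.12, 0.993, 0.0, 0.001]
force: [-0.9, -0.0, 5.4]
width: 0.0512
gripper_force: 15.0
```

>>> {"method": "arm_command", "body": {
  "targets": [
    {"linear": [0, 0, -40], "twist": 0},
    {"linear": [0, 0, -90], "twist": 0},
    {"linear": [0, 0, -140], "twist": 0},
    {"linear": [15, -38, -148], "twist": 0},
    {"linear": [30, -76, -148], "twist": 0},
    {"linear": [45, -115, -148], "twist": 0},
    {"linear": [45, -115, -148], "twist": 0},
    {"linear": [45, -115, -148], "twist": 0},
    {"linear": [45, -115, -148], "twist": 0},
    {"linear": [45, -115, -148], "twist": 0}
  ]
}}

```text
time_s: 9.85
ee_pos: [0.549, 0.1789, 0.1523]
orientation: [-0.12, 0.993, 0.0, -0.0]
force: [0.1, 0.3, -1.7]
width: 0.0511
gripper_force: 15.0
```

```bash
cat >> h.py <<'E'
def held(im,p):
    """left silhouette edge of held bearing in side view -> offset of bearing along tool x, mm"""
    c=p+np.array([0,0,.0028]); R,t=P["side"]["R"],P["side"]["t"]; d=(R@c+t)[2]; uv=proj("side",c); hw=26e-3*447/d
    r=int(round(uv[1])); hsv=cv2.cvtColor(im,cv2.COLOR_BGR2HSV)
    for q in(r-2,r,r+2): print(q,[(c,*[int(k) for k in hsv[q,c]]) for c in range(int(uv[0]-hw)-5,int(uv[0]-hw)+6)])
    print("expected left edge",uv[0]-hw,"mm/px",d/447*1e3)
E
python3 - <<'E'
from h import *
s=robot.state(); print(s['ee_pos'],s['force'])
im=eyes.get_image("side"); cv2.imwrite("pics/s5.png",im); held(im,s['ee_pos'])
print("ref"); held(cv2.imread("pics/s1.png"),np.array([.54699,.17789,.15316]))
E
```

```text
[0.54900926 0.17890128 0.15230718] [ 0.11653233  0.34682615 -1.71031953]
194 [(339, 101, 8, 252), (340, 104, 17, 223), (341, 3, 15, 149), (342, 11, 48, 132), (343, 4, 13, 140), (344, 105, 16, 156), (345, 103, 25, 164), (346, 105, 21, 167), (347, 104, 24, 183), (348, 107, 22, 187), (349, 106, 24, 181)]
196 [(339, 103, 24, 200), (340, 109, 14, 147), (341, 9, 40, 126), (342, 9, 46, 128), (343, 160, 6, 135), (344, 106, 18, 157), (345, 104, 27, 163), (346, 106, 27, 161), (347, 105, 22, 162), (348, 103, 23, 177), (349, 102, 21, 181)]
198 [(339, 105, 19, 136), (340, 165, 4, 117), (341, 8, 48, 122), (342, 8, 47, 125), (343, 170, 6, 133), (344, 104, 21, 156), (345, 108, 23, 165), (346, 106, 23, 167), (347, 105, 25, 163), (348, 106, 24, 161), (349, 104, 24, 159)]
expected left edge 344.04942772263706 mm/px 1.6745233189830597
ref
194 [(338, 98, 4, 253), (339, 103, 7, 251), (340, 104, 17, 224), (341, 174, 8, 151), (342, 150, 5, 142), (343, 110, 19, 157), (344, 107, 25, 161), (345, 104, 23, 166), (346, 102, 21, 182), (347, 106, 20, 187), (348, 100, 22, 176)]
196 [(338, 105, 15, 242), (339, 107, 26, 199), (340, 105, 14, 146), (341, 3, 19, 132), (342, 116, 12, 146), (343, 105, 19, 160), (344, 106, 24, 162), (345, 106, 20, 164), (346, 104, 22, 173), (347, 108, 24, 182), (348, 104, 25, 176)]
198 [(338, 105, 24, 151), (339, 103, 17, 134), (340, 0, 4, 119), (341, 2, 26, 126), (342, 111, 12, 143), (343, 108, 21, 160), (344, 107, 25, 165), (345, 106, 23, 164), (346, 108, 24, 161), (347, 106, 24, 159), (348, 101, 26, 156)]
expected left edge 343.05640131043526 mm/px 1.6707898329374569
```

>>> {"method": "arm_command", "body": {
  "targets": [
    {"linear": [-2.5, -1.9, 10], "twist": 0},
    {"linear": [-2.5, -1.9, 20], "twist": 0},
    {"linear": [-2.5, -1.9, 24], "twist": 0},
    {"linear": [-2.5, -1.9, 24], "twist": 0},
    {"linear": [-2.5, -1.9, 24], "twist": 0},
    {"linear": [-2.5, -1.9, 28], "twist": 0},
    {"linear": [-2.5, -1.9, 32], "twist": 0},
    {"linear": [-2.5, -1.9, 36], "twist": 0},
    {"linear": [-2.5, -1.9, 36], "twist": 0},
    {"linear": [-2.5, -1.9, 36], "twist": 0}
  ]
}}

```text
time_s: 10.9
ee_pos: [0.5526, 0.1766, 0.1172]
orientation: [-0.12, 0.993, 0.0, 0.001]
force: [1.5, 1.5, 1.5]
width: 0.0518
gripper_force: 15.0
```

```bash
cat >> h.py <<'E'
def sh(a,b,x=362,y=235,w=24,h=24):
    f=lambda i:cv2.cvtColor(i,cv2.COLOR_BGR2GRAY)[y:y+h,x:x+w].astype(np.float32)
    return cv2.phaseCorrelate(f(a),f(b),cv2.createHanningWindow((w,h),cv2.CV_32F))
def view(im,name):
    f=lambda a,x,y,w,h,k:cv2.resize(a[y:y+h,x:x+w],None,fx=k,fy=k,interpolation=cv2.INTER_CUBIC)
    cv2.imwrite(name,f(im,283,165,110,100,6))
E
python3 - <<'E'
from h import *
s=robot.state(); print(s['ee_pos'],s['force'])
im=eyes.get_image("side"); cv2.imwrite("pics/s6.png",im); view(im,"pics/c6.png")
a=cv2.imread("pics/s4.png"); print(panrow(a),panrow(im),sh(a,im),sh(a,cv2.imread("pics/side0.png")))
E
```

```text
[0.55255427 0.1765999  0.11715271] [1.49089333 1.52854677 1.50731179]
[np.int64(256), np.int64(255), np.int64(254), np.int64(253), np.int64(252), np.int64(251), np.int64(249)] [np.int64(259), np.int64(258), np.int64(242), np.int64(257), np.int64(255), np.int64(254), np.int64(252)] ((0.2401759796072671, 1.3334243173001195), 1.0685809097356267) ((-0.42134985822127824, -0.31619510129978856), 0.8669835747116141)
```

View pics/c6.png

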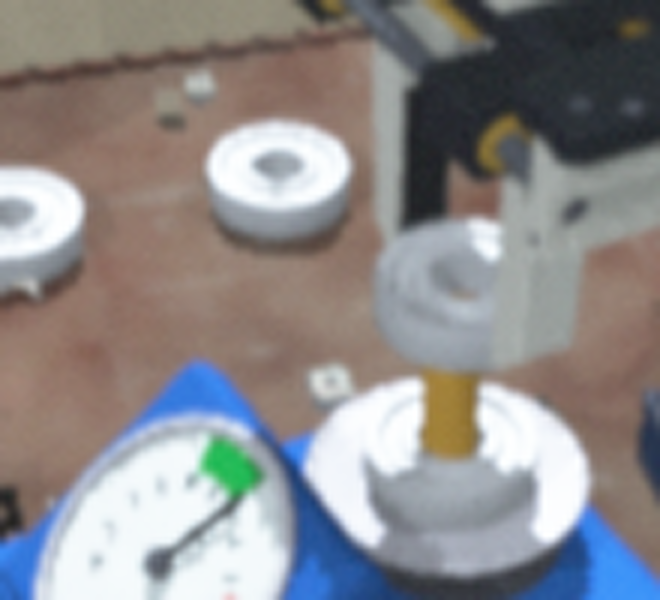

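The needle points to about 2.3 and the pan has sunk about 6 mm, so the bearing rests on the spindle's top. It sits about 1 to 1.5 mm too far towards +x and -y. I'll lift a little, shift and try again.

>>> {"method": "arm_command", "body": {
  "targets": [
    {"linear": [0, 0, -8], "twist": 0},
    {"linear": [0.8, 1.6, -9], "twist": 0},
    {"linear": [0.8, 1.6, -9], "twist": 0},
    {"linear": [0.8, 1.6, -5], "twist": 0},
    {"linear": [0.8, 1.6, -1], "twist": 0},
    {"linear": [0.8, 1.6, 0], "twist": 0},
    {"linear": [0.8, 1.6, 0], "twist": 0},
    {"linear": [0.8, 1.6, 0], "twist": 0}
  ]
}}

```text
time_s: 11.75
ee_pos: [0.5508, 0.1779, 0.1165]
orientation: [-0.12, 0.993, 0.0, -0.0]
force: [0.8, -0.3, -1.9]
width: 0.0516
gripper_force: 15.0
```

```bash
cat > chk.py <<'E'
from h import *
import sys
s=robot.state(); print(s['time_s'],s['ee_pos'],s['force'],s['width'])
im=eyes.get_image("side"); cv2.imwrite(f"pics/{sys.argv[1]}.png",im); view(im,f"pics/c{sys.argv[1]}.png")
a=cv2.imread("pics/s4.png"); print(panrow(im),sh(a,im))
E
python3 chk.py s7
```

```text
11.75 [0.5507565  0.17792004 0.11648164] [ 0.77318216 -0.33267459 -1.9322661 ] 0.05164718200863564
[np.int64(256), np.int64(255), np.int64(238), np.int64(254), np.int64(252), np.int64(251), np.int64(249)] ((-0.22845525484648022, -0.09571114497271793), 0.9148698051770529)
```

It's threaded now: the pan is back at its earlier height and the force is only the bearing's weight.

>>> {"method": "arm_command", "body": {
  "targets": [
    {"linear": [0, 0, 6], "twist": 0},
    {"linear": [0, 0, 13], "twist": 0},
    {"linear": [0, 0, 20], "twist": 0},
    {"linear": [0, 0, 27], "twist": 0},
    {"linear": [0, 0, 33], "twist": 0},
    {"linear": [0, 0, 37], "twist": 0},
    {"linear": [0, 0, 37], "twist": 0},
    {"linear": [0, 0, 37], "twist": 0}
  ]
}}

```text
time_s: 12.6
ee_pos: [0.5509, 0.1779, 0.0797]
orientation: [-0.12, 0.993, -0.0, 0.0]
force: [1.1, -0.3, -0.8]
width: 0.0517
gripper_force: 15.0
```

>>> {"method": "arm_command", "body": {
  "targets": [
    {"linear": [0, 0, 0], "twist": 0},
    {"linear": [0, 0, 0], "twist": 0},
    {"linear": [0, 0, 0], "twist": 0},
    {"linear": [0, 0, 0], "twist": 0},
    {"linear": [0, 0, 0], "twist": 0}
  ],
  "jaw": 0.22
}}

```text
time_s: 13.1
ee_pos: [0.5509, 0.1779, 0.0798]
orientation: [-0.12, 0.993, -0.0, 0.0]
force: [-1.0, -0.1, 0.3]
width: 0.0722
gripper_force: 0.0
```

>>> {"method": "arm_command", "body": {
  "targets": [
    {"linear": [0, 0, -20], "twist": 0},
    {"linear": [0, 0, -60], "twist": 0},
    {"linear": [0, 0, -95], "twist": 0},
    {"linear": [0, 45, -100], "twist": 0},
    {"linear": [0, 90, -100], "twist": 0},
    {"linear": [0, 130, -100], "twist": 0},
    {"linear": [0, 130, -100], "twist": 0},
    {"linear": [0, 130, -100], "twist": 0}
  ]
}}

```text
time_s: 13.9
ee_pos: [0.5194, 0.3048, 0.1795]
orientation: [-0.121, 0.993, -0.0, -0.0]
force: [0.3, -0.7, 0.7]
width: 0.0725
gripper_force: 0.0
```

```bash
python3 chk.py s8
python3 - <<'E'
import cv2,numpy as np
f=lambda n:cv2.resize(cv2.imread(f"pics/{n}.png")[205:290,280:385],None,fx=3.5,fy=3.5,interpolation=cv2.INTER_CUBIC)
cv2.imwrite("pics/c8.png",np.vstack([np.hstack([f("side0"),f("s4")]),np.hstack([f("s8"),f("s6")])]))
E
```

```text
13.9 [0.51941093 0.30478913 0.17952089] [ 0.2605054  -0.71494114  0.66962348] 0.07247487535951162
[np.int64(237), np.int64(236), np.int64(235), np.int64(255), np.int64(253), np.int64(252), np.int64(250)] ((-0.1121228036231745, 0.6448685785412014), 0.8673816257052951)
```

View pics/c8.png

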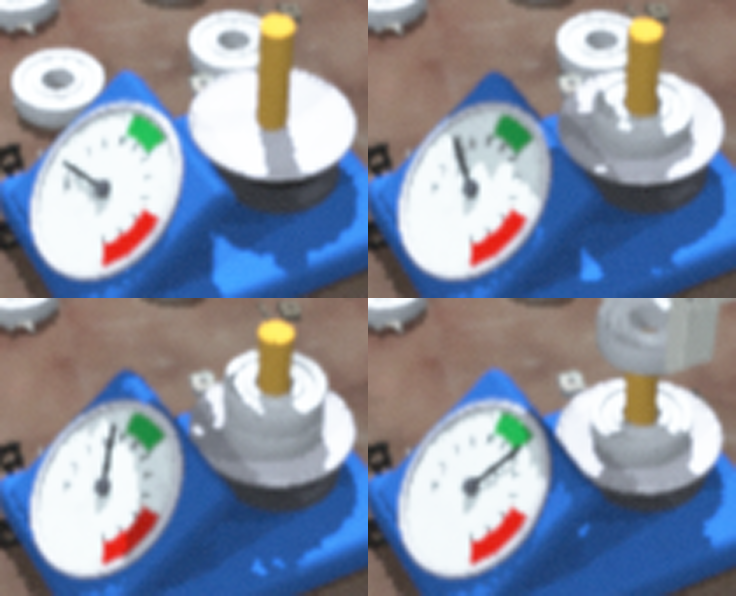

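Run:
```python
from h import *
print(robot.state()['qpos'])
im=cv2.imread("pics/s8.png"); hsv=cv2.cvtColor(im,cv2.COLOR_BGR2HSV); h,s,v=cv2.split(hsv)
# A bearing in side and top: check
g=(s<45)&(v>130); roi=np.zeros_like(g); roi[180:245,268:312]=1
for b in blobs(g&roi,60): print(b, onz("side",b[0],.0075).round(4))
# box rim corner candidates
for u,w in(((268,118),(222,232)),((275,165),(222,232)),((365,130),(185,113))): print(tri(u,w))
```

```text
[ 3.44332105e-01  3.78961137e-01  1.46245978e+00 -6.59095130e-04
  1.30056087e+00 -1.46739536e+00]
(array([284.2, 201.8]), array([272, 192,  26,  22, 432], dtype=int32)) [0.447  0.3866 0.0075]
(array([304.8, 240.8]), array([295, 235,  17,  10, 108], dtype=int32)) [0.4658 0.2514 0.0075]
(array([0.42923695, 0.4543597 , 0.17786168]), np.float64(0.009315017627838845))
(array([0.4407502 , 0.48984782, 0.03938443]), np.float64(0.006727008412174984))
(array([0.71061438, 0.58849168, 0.05307233]), np.float64(0.0340466770784947))
```

>>> {"method": "arm_command", "body": {
  "targets": [
    {"linear": [5, 8, 0], "twist": 8.5},
    {"linear": [10, 18, 0], "twist": 17},
    {"linear": [15, 28, 0], "twist": 25.5},
    {"linear": [20, 38, 0], "twist": 34},
    {"linear": [25, 48, 0], "twist": 42.5},
    {"linear": [30, 58, 0], "twist": 51},
    {"linear": [35, 68, 0], "twist": 59.5},
    {"linear": [40, 78, 0], "twist": 68},
    {"linear": [45, 88, 0], "twist": 76.5},
    {"linear": [50, 95.5, 0], "twist": 85},
    {"linear": [50, 95.5, 40], "twist": 90},
    {"linear": [50, 95.5, 80], "twist": 90},
    {"linear": [50, 95.5, 119], "twist": 90},
    {"linear": [50, 95.5, 119], "twist": 90},
    {"linear": [50, 95.5, 119], "twist": 90},
    {"linear": [50, 95.5, 119], "twist": 90}
  ]
}}

```text
time_s: 15.55
ee_pos: [0.4506, 0.3853, 0.063]
orientation: [0.618, 0.786, 0.002, 0.001]
force: [1.3, -0.2, 0.6]
width: 0.0725
gripper_force: 0.0
```

>>> {"method": "arm_command", "body": {
  "targets": [
    {"linear": [0.8, -2.5, 20], "twist": 0},
    {"linear": [0.8, -2.5, 40], "twist": 0},
    {"linear": [0.8, -2.5, 54], "twist": 0},
    {"linear": [0.8, -2.5, 58], "twist": 0},
    {"linear": [0.8, -2.5, 58], "twist": 0}
  ]
}}

```text
time_s: 16.05
ee_pos: [0.4464, 0.3854, 0.0031]
orientation: [0.617, 0.787, 0.0, 0.0]
force: [0.4, 0.4, -0.6]
width: 0.0726
gripper_force: 0.0
```

>>> {"method": "arm_command", "body": {
  "targets": [
    {"linear": [0, 0, 0], "twist": 0},
    {"linear": [0, 0, 0], "twist": 0},
    {"linear": [0, 0, 0], "twist": 0},
    {"linear": [0, 0, 0], "twist": 0},
    {"linear": [0, 0, 0], "twist": 0},
    {"linear": [0, 0, 0], "twist": 0}
  ],
  "jaw": 1,
  "squeeze": 15
}}

```text
time_s: 16.65
ee_pos: [0.4465, 0.3855, 0.0034]
orientation: [0.617, 0.787, 0.001, 0.0]
force: [-0.0, -0.2, 5.8]
width: 0.0515
gripper_force: 15.0
```

>>> {"method": "arm_command", "body": {
  "targets": [
    {"linear": [0, 0, -40], "twist": 0},
    {"linear": [0, 0, -90], "twist": 0},
    {"linear": [0, 0, -140], "twist": 0},
    {"linear": [-10, 3, -152], "twist": -8.5},
    {"linear": [-30, 8, -152], "twist": -17},
    {"linear": [-55, 14, -152], "twist": -25.5},
    {"linear": [-80, 20, -152], "twist": -34},
    {"linear": [-105, 26, -152], "twist": -42.5},
    {"linear": [-130, 32, -152], "twist": -51},
    {"linear": [-155, 38, -152], "twist": -59.5},
    {"linear": [-180, 44, -152], "twist": -68},
    {"linear": [-205, 48, -152], "twist": -76.5},
    {"linear": [-226, 51, -152], "twist": -85},
    {"linear": [-226, 51, -152], "twist": -90},
    {"linear": [-226, 51, -152], "twist": -90},
    {"linear": [-226, 51, -152], "twist": -90},
    {"linear": [-226, 51, -152], "twist": -90},
    {"linear": [-226, 51, -152], "twist": -90}
  ]
}}

```text
time_s: 18.45
ee_pos: [0.549, 0.1784, 0.1546]
orientation: [-0.12, 0.993, 0.0, -0.0]
force: [0.7, 0.2, -0.7]
width: 0.051
gripper_force: 15.0
```

Run:
```python
from h import *
s=robot.state(); p=s['ee_pos']; print(p,s['orientation'],s['force'])
im=eyes.get_image("side"); cv2.imwrite("pics/s9.png",im); held(im,p+np.array([0,0,.0013]))
```

```text
[0.5489515  0.17837742 0.15455388] [-1.19729818e-01  9.92806501e-01  2.50178419e-05 -1.46758248e-04] [ 0.70781684  0.15139012 -0.72109205]
192 [(339, 100, 6, 253), (340, 107, 9, 247), (341, 174, 7, 179), (342, 9, 49, 140), (343, 10, 49, 134), (344, 7, 17, 138), (345, 108, 16, 162), (346, 104, 22, 172), (347, 103, 21, 167), (348, 104, 22, 175), (349, 107, 25, 183)]
194 [(339, 101, 8, 252), (340, 104, 17, 224), (341, 5, 19, 151), (342, 10, 62, 131), (343, 10, 48, 133), (344, 0, 6, 135), (345, 108, 19, 158), (346, 106, 26, 169), (347, 107, 24, 170), (348, 103, 26, 175), (349, 105, 23, 181)]
196 [(339, 103, 23, 199), (340, 105, 11, 144), (341, 8, 40, 127), (342, 10, 66, 124), (343, 8, 52, 128), (344, 165, 8, 132), (345, 106, 18, 156), (346, 107, 21, 168), (347, 109, 21, 171), (348, 105, 27, 171), (349, 104, 26, 168)]
expected left edge 344.1501151248279 mm/px 1.668861404000719
```

>>> {"method": "arm_command", "body": {
  "targets": [
    {"linear": [-0.6, -1.2, 12], "twist": 0},
    {"linear": [-0.6, -1.2, 24], "twist": 0},
    {"linear": [-0.6, -1.2, 30], "twist": 0},
    {"linear": [-0.6, -1.2, 30], "twist": 0},
    {"linear": [-0.6, -1.2, 33], "twist": 0},
    {"linear": [-0.6, -1.2, 36], "twist": 0},
    {"linear": [-0.6, -1.2, 39], "twist": 0},
    {"linear": [-0.6, -1.2, 41], "twist": 0},
    {"linear": [-0.6, -1.2, 41], "twist": 0},
    {"linear": [-0.6, -1.2, 41], "twist": 0}
  ]
}}

```text
time_s: 19.5
ee_pos: [0.55, 0.177, 0.1136]
orientation: [-0.12, 0.993, 0.0, -0.0]
force: [-1.4, 1.3, -0.6]
width: 0.0512
gripper_force: 15.0
```

```bash
python3 chk.py s10; python3 -c "
from h import *
print(sh(cv2.imread('pics/s8.png'),cv2.imread('pics/s10.png')))"
```

```text
19.5 [0.54999275 0.17702831 0.11359286] [-1.43886558  1.34594925 -0.55064034] 0.05123763599390291
[np.int64(257), np.int64(257), np.int64(256), np.int64(255), np.int64(253), np.int64(252), np.int64(250)] ((0.10716799533319232, 0.8955044626927933), 0.9939597696065903)
((-0.08311851333558451, -0.17866334759423808), 1.0422264573474724)
```

Threaded: the pan is at the same height as with two bearings. Lowering with a slight +y relief.

>>> {"method": "arm_command", "body": {
  "targets": [
    {"linear": [0.1, 0.6, 4], "twist": 0},
    {"linear": [0.1, 0.6, 9], "twist": 0},
    {"linear": [0.1, 0.6, 14], "twist": 0},
    {"linear": [0.1, 0.6, 19], "twist": 0},
    {"linear": [0.1, 0.6, 24], "twist": 0},
    {"linear": [0.1, 0.6, 24.5], "twist": 0},
    {"linear": [0.1, 0.6, 24.5], "twist": 0}
  ]
}}

```text
time_s: 20.25
ee_pos: [0.5498, 0.1773, 0.0889]
orientation: [-0.12, 0.993, -0.0, -0.0]
force: [0.7, -0.0, -1.9]
width: 0.0515
gripper_force: 15.0
```

>>> {"method": "arm_command", "body": {
  "targets": [
    {"linear": [0, 0, 0], "twist": 0},
    {"linear": [0, 0, 0], "twist": 0},
    {"linear": [0, 0, 0], "twist": 0},
    {"linear": [0, 0, 0], "twist": 0},
    {"linear": [0, 0, 0], "twist": 0}
  ],
  "jaw": 0.22
}}

```text
time_s: 20.75
ee_pos: [0.55, 0.1774, 0.0893]
orientation: [-0.12, 0.993, -0.0, 0.0]
force: [-1.0, -0.5, 0.3]
width: 0.0725
gripper_force: 0.0
```

>>> {"method": "arm_command", "body": {
  "targets": [
    {"linear": [0, 0, -20], "twist": 0},
    {"linear": [0, 0, -60], "twist": 0},
    {"linear": [0, 0, -85], "twist": 0},
    {"linear": [0, 45, -90], "twist": 0},
    {"linear": [0, 90, -90], "twist": 0},
    {"linear": [0, 130, -90], "twist": 0},
    {"linear": [0, 130, -90], "twist": 0},
    {"linear": [0, 130, -90], "twist": 0},
    {"linear": [0, 130, -90], "twist": 0},
    {"linear": [0, 130, -90], "twist": 0},
    {"linear": [0, 130, -90], "twist": 0},
    {"linear": [0, 130, -90], "twist": 0}
  ]
}}

```text
time_s: 21.95
ee_pos: [0.5194, 0.3028, 0.1792]
orientation: [-0.119, 0.993, -0.0, 0.0]
force: [0.4, 0.3, 0.4]
width: 0.0722
gripper_force: 0.0
```

```bash
python3 chk.py s11
```

```text
21.95 [0.51939264 0.30279852 0.17920427] [0.35581377 0.34639807 0.43596667] 0.07221783631499451
[np.int64(232), np.int64(231), np.int64(230), np.int64(228), np.int64(255), np.int64(253), np.int64(251)] ((0.0014618604365761456, 0.7020996069202976), 0.8003043135007223)
```

View pics/cs11.png

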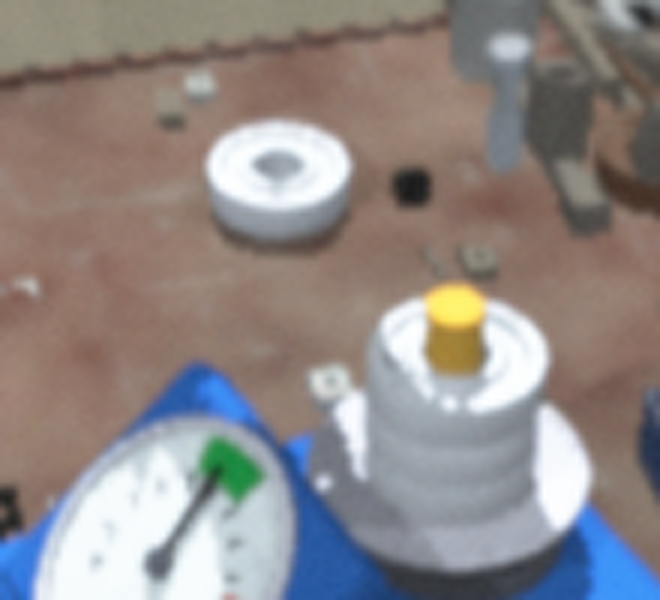

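Three bearings sit flat on the spindle, and the needle tip lies inside the green band at crop (215,470). The fourth bearing is on the bench at crop (278,180) and the gripper is clear of everything, so I'm handing in.

```bash
python3 -c "
from bench import ticket
print(ticket.sign_off())"
```

```text
the job is handed in; nothing more can be done
None
```

I threaded three bearings onto the spindle and let them go. They sat flat with the needle in the green band and the fourth bearing left on the bench, and I handed the job in at about 22 s; sign-off returned no verdict.

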